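# Top up the socket tote from the scoop tray

### The arm

A 6-joint arm with a two-finger parallel gripper is mounted at the origin on the work surface. World frame = base frame: x ahead of the robot, y to its left, z up, the work surface at z = 0. Lengths are in m, angles in rad, forces in N, time in s.
With the tool pointing down it reaches from about 0.3 to 0.775 m from the base axis. Payload 14.6 kg.
Tool frame: the origin (TCP) lies midway between the tips of the shut fingers; the grasp point (between the pads) lies 19 mm behind it (ctrl.hold_point_z is the distance from the TCP to the grasp point, in m); z points along the fingers, x is the direction in which the jaws open and shut, and the axes are right-handed (so a half turn about z gives the same grasp; the last joint's range is limited). The gripper opens to 94 mm and grips with 3 to 60 N. Pads are 16 mm wide; open, the fingers measure 119 mm over their backs; the gripper's body (75 mm by 177 mm) begins 78 mm behind the grasp point.
Start: joints at [1.196, 0.3, 1.521, -0, 1.321, -0.067], TCP at [0.167, 0.524, 0.18] pointing down, gripper open.
Joint ranges: [-3.03, 3.03], [-0.79, 2.21], [0.23, 2.52], [-1.04, 4.18], [0, 3.07], [-2.55, 2.55]. Speed limits (rad/s): [2.22, 2.22, 2.57, 3.14, 3.14, 3.14].

### API

Orientations are given as [roll, pitch, yaw] about the fixed x, y, z axes, in that order (R = Rz(yaw) Ry(pitch) Rx(roll)).
In Python, from station import ctrl, viewer, ticket, nets gives the robot as it stands.
- The arm moves only by the tool carry_out, never from a script. Its argument "commands" is one flat list of numbers, 7 for each row, row after row: the closure, from -1 (fully open) to 1 (shut), so that 0 is half open, then the shift along the world's x, y, z in cm, then the turn, a rotation vector about the world's x, y, z in rad. In form: [gripper, tx, ty, tz, ax, ay, az, gripper, tx, ty, tz, ax, ay, az, ...]. A call has 1 to 12 rows; each row is the pose to reach, as a shift and turn from the pose measured when the call began; what a row does not reach only later rows make up. A row lasts 1/12 s, in which the tool goes at most 41.7 mm and 7.16 degrees, less where a joint would pass 70% of its speed; a pose out of reach is approached as far as the arm can. A call with a gripper value outside its range is refused whole. The fingers move at their own pace and stop on an object; "force" is the grip in N (left out, the last holds). Time passes only in rows, so rows that repeat a pose let the fingers close. It gives the time, the measured TCP pose, the force and the opening at its end, in the units of the state.
- ctrl.get_obs(): the state, without advancing time (a new reading comes with each control period).
- viewer.camera(name): name is "side" or "top" or "wrist"; returns (picture, depth): 384x512x3 uint8, blue, green, red; 384x512 float32, m along the optical axis (not along the pixel's ray), 0 where there is no reading.
- viewer.camera_info(name): a dict with "fx", "fy", "cx", "cy" (pixels), "R" (3x3) and "t" (3): a world point X has camera coordinates R X + t. Camera axes: x right, y down, z forward; pixel columns grow to the right and rows downward; lengths in m; the calibration is good to about 2 mm. A picture is of the moment at which its call begins: read the wrist's pose just before it. camera_info takes no time and is no camera call; for the wrist camera it gives the pose at the moment of the call.
- ticket.hand_in(): hands the job in, once; it reports no verdict.
Trained networks look in the newest picture that a camera, given by its name, has taken for a name from the list of things; names that differ only in an ending like _2 or _b are one class to them, and where a whole thing is asked for, a point or a joint stands for the part that bears it (a point fixed in the world has none). Each returns a list of dicts, best first, with "confidence" (0 to 1); they miss things now and then, are a little off and sometimes report something else, mostly with a low value. They report only what shows in the picture. A call takes as long as a camera call. They do not tell look-alikes from the thing itself.
- nets.silhouettes(camera, thing): "region" (384x512 bool, what is visible of it) and "extent" ([left, top, right, bottom] in pixels, round what is visible of it).
The state is a dict: "time_s": time; "qpos": joint angles; "joint_vel": joint speeds; "tau": joint torques, N m; "ee_pos": TCP position; "eef_rot": TCP orientation; "force": force on the tool from outside, world axes, zero at the start; "moment": the same for the moment, N m; "grip_width": finger opening in m.
Only numpy, scipy, OpenCV 4.12 (cv2) and the standard library are available. Lean on these libraries where they do the work, as an engineer would, in place of code of your own. Each camera call takes 0.05 s, during which the arm holds its last target. There are 200 camera calls.

### The job

The long brown carton has been left lying across the white tote: first take it off and lay it down flat on the green table top, out of the way. Then lift the loaded grey scoop tray by its grip plate, carry it over the tote with its load aboard and tip all five black socket modules into the tote, and set the empty tray back upright on the table. Set the carton and the tray down rather than dropping them, and leave the other things on the table where they are.

Things in the scene. Friction and masses are not known exactly. Their poses are not given: they have to be found in the camera images.
- tote: Big white plastic tote, fixed, 260 mm (x) x 200 mm (y) outside, walls 5 mm, 110 mm high, with an outward rim flange 284 x 224 mm, 8 mm thick, at its top. It already holds a level bed of the same black socket modules up to about 35 mm high. Origin: centre of its underside, z up
- tote_mouth (a point): centre of the tote's open mouth, at rim height (110 mm above the table); axes as the tote
- carton: Long closed brown cardboard carton, 55 mm (its x) x 260 mm (its y) x 40 mm (its z), 0.2 kg, lying flat across the tote's mouth on the two long rims. Origin: centre of its underside
- carton_center (a point): centre of the long carton's volume, 20 mm above its underside
- tray: Grey plastic scoop tray, 200 mm (x) x 150 mm (y), 0.25 kg empty; floor 4 mm, side and back (+x) walls 45 mm high, 4 mm thick; the -x end is open, no lip. A bridge 30 mm wide crosses it at x = +20 mm (60 to 66 mm high); on it an upright grip plate 50 mm long (x), 14 mm thick (y), 66 to 110 mm high. Origin: centre of its underside; five loose modules lie on its floor
- tray_grip (a point): point in the middle of the tray's grip plate, at x = +20 mm, y = 0, 95 mm above the tray's underside; axes as the tray. Grip it across its 14 mm thickness (along y)
- tray_lip (a point): middle of the tray's open end, on the floor's upper face, at x = -100 mm, y = 0, z = 4 mm of the tray
- module1: One of five loose black socket modules in the tray: 45 x 45 mm, 24 mm high (36 x 36 mm foot under a 10 mm thick square face), 50 g. Origin: centre of its underside
- module2: One of five loose black socket modules in the tray: 45 x 45 mm, 24 mm high (36 x 36 mm foot under a 10 mm thick square face), 50 g. Origin: centre of its underside
- module3: One of five loose black socket modules in the tray: 45 x 45 mm, 24 mm high (36 x 36 mm foot under a 10 mm thick square face), 50 g. Origin: centre of its underside
- module4: One of five loose black socket modules in the tray: 45 x 45 mm, 24 mm high (36 x 36 mm foot under a 10 mm thick square face), 50 g. Origin: centre of its underside
- module5: One of five loose black socket modules in the tray: 45 x 45 mm, 24 mm high (36 x 36 mm foot under a 10 mm thick square face), 50 g. Origin: centre of its underside
- leaflets1: Stack of leaflets 90 x 60 x 30 mm, loose bystander; leave it where it is. Origin: centre of its underside
- leaflets2: Stack of leaflets 90 x 60 x 30 mm, loose bystander; leave it where it is. Origin: centre of its underside
- tape_roll: Roll of tan packing tape lying flat, 90 mm across, 48 mm high, loose bystander; leave it where it is. Origin: centre of its underside
- white_box1: Closed white retail box 85 x 85 x 60 mm, loose bystander; leave it where it is. Origin: centre of its underside
- white_box2: Closed white retail box 85 x 85 x 60 mm, loose bystander; leave it where it is. Origin: centre of its underside
Not all that is in view belongs to the job. What is shaped like the module2 but red or yellow is not meant. Leave any turquoise look-alike of the module5 alone.

How it is judged:
By the outcome, as a careful person would: the job done as asked, in the order asked, and still so for the second after the job is handed in, with the robot touching nothing.
It also fails if it takes over 72 s, if anything falls off the work surface, if the arm or the gripper's body presses on something with over 40 N, if the wrist force passes 120 N, or if a joint passes its speed limit or range.

## Working session

There is one attempt and no reset: what is moved stays moved. The work goes in short steps, Python scripts to look and compute and a tool call to move; the robot and the scene stay as the last step left them, time stands still between calls to the robot, and variables do not carry over. Pictures are saved under pics/ and viewed, about 8 in all and at most 12, crops included, and the job is handed in when it is done.

Besides the shell and the picture viewer there is one more tool, called after "Request:" as a command line: name --argument value ..., lists and objects as JSON in quotes. carry_out: Moves the arm, as the interface text tells. Its arguments: {"type":"object","properties":{"commands":{"type":"array","items":{"type":"number"}},"force":{"type":"number"}},"required":["commands"]}

```bash
mkdir -p pics; ls; cat > h.py <<'E'
import numpy as np,cv2
from station import ctrl,viewer,ticket,nets
def cloud(cam):
    im,d=viewer.camera(cam); i=viewer.camera_info(cam)
    v,u=np.mgrid[:384,:512]
    P=np.stack([(u-i['cx'])/i['fx']*d,(v-i['cy'])/i['fy']*d,d],-1)
    W=(P-np.array(i['t']))@np.array(i['R'])
    W[d<=0]=np.nan
    return im,W
def rect(W,m,zlo,zhi):
    p=W[m]; p=p[(p[:,2]>zlo)&(p[:,2]<zhi)]
    r=cv2.minAreaRect((p[:,:2]*1000).astype(np.float32))
    return np.round(r[0],0),np.round(r[1],0),round(r[2],1),np.round(np.median(p,0),3),len(p)
E
python3 - <<'E'
from h import *
o=ctrl.get_obs();print({k:np.round(o[k],3) for k in('time_s','ee_pos','eef_rot','force','grip_width')},ctrl.hold_point_z)
for c in('top','side'):
    im,W=cloud(c);cv2.imwrite(f'pics/{c}0.png',im);np.save(c+'.npy',W)
    for t in('tote','carton','tray','module1','leaflets1','tape_roll','white_box1'):
        for s in nets.silhouettes(c,t)[:7]:
            if s['confidence']<.3: continue
            p=W[s['region']];p=p[np.isfinite(p[:,0])]
            r=cv2.minAreaRect((p[:,:2]*1000).astype(np.float32))
            print(c,t,round(s['confidence'],2),np.round(s['extent']),np.round(r[0]),np.round(r[1]),round(r[2],1),'z',np.round(np.percentile(p[:,2],[5,50,95]),3))
E
```

```text
pics
{'time_s': np.float64(0.0), 'ee_pos': array([0.167, 0.524, 0.18 ]), 'eef_rot': array([-3.142e+00,  1.000e-03,  1.263e+00]), 'force': array([-0.283,  0.203,  0.611]), 'grip_width': np.float64(0.094)} 0.0188
top tote 0.65 [288. 172. 358. 257.] [ 519. -289.] [252. 308.] 83.4 z [0.026 0.035 0.114]
top tote 0.31 [108. 223. 134. 244.] [425. 486.] [80. 83.] 2.1 z [0.022 0.06  0.066]
top carton 0.82 [287. 186. 360. 217.] [ 550. -291.] [301.  76.] 82.7 z [0.14  0.151 0.156]
top tray 0.85 [162. 162. 208. 223.] [580. 247.] [199. 150.] 19.1 z [-0.001  0.009  0.074]
top module1 0.71 [181. 169. 194. 180.] [654. 237.] [46. 48.] 19.3 z [0.02  0.028 0.036]
top module1 0.56 [189. 190. 198. 194.] [591. 217.] [20. 50.] 19.7 z [0.018 0.029 0.039]
top module1 0.49 [168. 236. 189. 250.] [389. 257.] [43. 46.] 51.2 z [0.017 0.024 0.031]
top module1 0.48 [203. 244. 212. 260.] [353. 156.] [46. 47.] 12.1 z [0.009 0.024 0.031]
top module1 0.44 [174. 146. 182. 155.] [761. 280.] [46. 40.] 0.4 z [0.019 0.025 0.03 ]
top leaflets1 0.75 [272. 133. 296. 153.] [ 792. -142.] [65. 91.] 0.0 z [0.016 0.031 0.037]
top l
[... 1208 characters left out ...]
 [353. 157.] [47. 53.] 6.7 z [0.011 0.022 0.026]
side leaflets1 0.71 [214. 159. 239. 186.] [ 791. -150.] [125.  65.] 87.9 z [0.003 0.027 0.033]
side leaflets1 0.57 [302. 230. 336. 265.] [394.  18.] [97. 71.] 84.5 z [0.002 0.028 0.032]
side leaflets1 0.41 [226. 270. 237. 283.] [589. 226.] [19. 62.] 16.0 z [0.009 0.026 0.031]
side leaflets1 0.37 [191. 258. 267. 316.] [591. 241.] [212. 184.] 18.9 z [-0.     0.018  0.084]
side tape_roll 0.94 [169. 206. 202. 235.] [819. 102.] [ 90. 122.] 74.7 z [0.002 0.031 0.049]
side white_box1 0.93 [225. 358. 267. 384.] [430. 471.] [99. 80.] 3.0 z [0.054 0.059 0.062]
side white_box1 0.79 [343. 120. 370. 144.] [ 436. -486.] [ 90. 104.] 7.6 z [0.05  0.057 0.062]
```

```bash
python3 - <<'E'
import cv2,numpy as np
T=np.load('top.npy');S=np.load('side.npy')
a=cv2.imread('pics/top0.png')[110:275,90:400];b=cv2.imread('pics/side0.png')
cv2.imwrite('pics/t1.png',cv2.resize(a,None,fx=2.5,fy=2.5,interpolation=2))
cv2.imwrite('pics/s1.png',cv2.resize(b,(800,600)))
def R(p): 
    r=cv2.minAreaRect((p[:,:2]*1000).astype(np.float32));return np.round(r[0],1),np.round(r[1],1),round(r[2],1),np.round(np.median(p[:,2]),4),len(p)
for n,W in(('top',T),('side',S)):
    P=W.reshape(-1,3);P=P[np.isfinite(P[:,0])]
    box=lambda x0,x1,y0,y1,z0,z1:P[(P[:,0]>x0)&(P[:,0]<x1)&(P[:,1]>y0)&(P[:,1]<y1)&(P[:,2]>z0)&(P[:,2]<z1)]
    print(n,'carton',R(box(.35,.7,-.48,-.1,.138,.165)))
    print(n,'rim',R(box(.3,.75,-.5,-.1,.098,.125)))
    print(n,'gripplate',R(box(.45,.75,.1,.4,.1,.12)))
    print(n,'traywalls',R(box(.45,.75,.1,.4,.038,.052)))
E
```

```text
top carton (array([ 552.3, -272.6]), array([261.3,  55.7]), 77.9, np.float64(0.1509), 1144)
top rim (array([ 512.7, -262. ]), array([250.2, 284.7]), 83.5, np.float64(0.1106), 1157)
top gripplate (array([599.6, 253.7]), array([49.6, 13.7]), 17.9, np.float64(0.1088), 55)
top traywalls (array([581.6, 248.3]), array([198.4, 151. ]), 19.1, np.float64(0.0444), 173)
side carton (array([ 553.2, -265.8]), array([267.5,  59.2]), 78.0, np.float64(0.1481), 1033)
side rim (array([ 513.1, -262.9]), array([265.7, 286.8]), 83.6, np.float64(0.1078), 1351)
side gripplate (array([599.3, 259. ]), array([47.2, 17.7]), 24.1, np.float64(0.1074), 100)
side traywalls (array([581.8, 252.1]), array([199.1, 154.5]), 19.0, np.float64(0.043), 375)
```

View pics/t1.png

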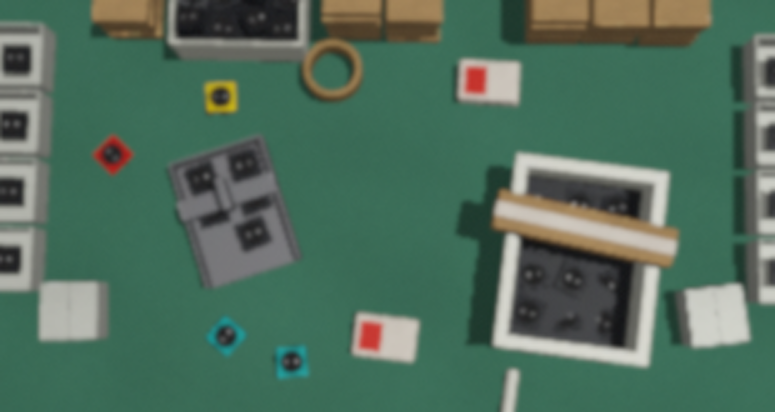

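View pics/s1.png

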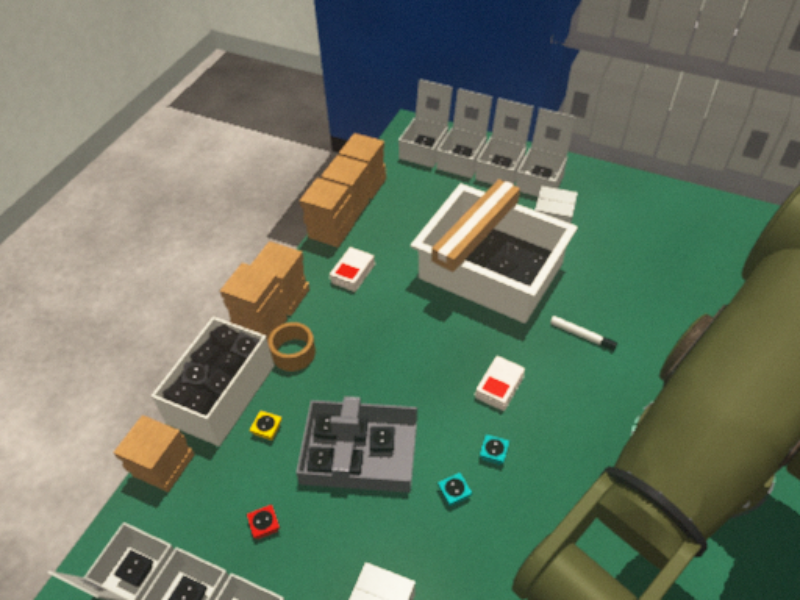

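Top view: the grey tray is at (235,210) with its lip at lower right. The carton lies across the white tote at about (585,228). The side view agrees. The red, yellow and turquoise look-alikes lie loose outside the tray, so they don't matter. The black modules meant are the ones in the tray.

Measurements:

| Thing | Position (m) | Yaw |
|---|---|---|
| Carton | (0.552, -0.271), top z 0.15 | long axis 78° |
| Tray | (0.582, 0.248) | 19° |
| Tote | about (0.513, -0.262) | -6.5° |

The carton will go at (0.60, -0.02), long axis along x.

Request:
carry_out --commands '[-1, 38.5, -79.5, 6, 0, 0, -1.473, -1, 38.5, -79.5, 6, 0, 0, -1.473, -1, 38.5, -79.5, 6, 0, 0, -1.473, -1, 38.5, -79.5, 6, 0, 0, -1.473, -1, 38.5, -79.5, 6, 0, 0, -1.473, -1, 38.5, -79.5, 6, 0, 0, -1.473, -1, 38.5, -79.5, 6, 0, 0, -1.473, -1, 38.5, -79.5, 6, 0, 0, -1.473, -1, 38.5, -79.5, 6, 0, 0, -1.473, -1, 38.5, -79.5, 6, 0, 0, -1.473, -1, 38.5, -79.5, 6, 0, 0, -1.473, -1, 38.5, -79.5, 6, 0, 0, -1.473]' --force 25

```text
time_s: 1.8
ee_pos: [0.3845, 0.0731, 0.2147]
eef_rot: [-3.141, -0.001, -0.217]
force: [0.5, 0.5, 0.3]
grip_width: 0.0939
```

Request:
carry_out --commands '[-1, 16.8, -34.4, 0.5, 0, 0, 0.008, -1, 16.8, -34.4, 0.5, 0, 0, 0.008, -1, 16.8, -34.4, 0.5, 0, 0, 0.008, -1, 16.8, -34.4, 0.5, 0, 0, 0.008, -1, 16.8, -34.4, 0.5, 0, 0, 0.008, -1, 16.8, -34.4, 0.5, 0, 0, 0.008, -1, 16.8, -34.4, 0.5, 0, 0, 0.008, -1, 16.8, -34.4, 0.5, 0, 0, 0.008, -1, 16.8, -34.4, 0.5, 0, 0, 0.008, -1, 16.8, -34.4, 0.5, 0, 0, 0.008, -1, 16.8, -34.4, 0.5, 0, 0, 0.008, -1, 16.8, -34.4, 0.5, 0, 0, 0.008]'

```text
time_s: 2.8
ee_pos: [0.5522, -0.2707, 0.2191]
eef_rot: [-3.141, -0.0, -0.209]
force: [-0.2, 0.3, -0.3]
grip_width: 0.0941
```

```bash
python3 - <<'E'
from h import *
print(ctrl.get_obs()['ee_pos'],ctrl.get_obs()['eef_rot'])
im,W=cloud('wrist');cv2.imwrite('pics/w1.png',im)
P=W.reshape(-1,3);P=P[np.isfinite(P[:,0])];P=P[(P[:,0]>.35)&(P[:,0]<.75)&(P[:,1]>-.48)&(P[:,1]<-.08)]
for a,b in((.135,.165),(.098,.122)):
    q=P[(P[:,2]>a)&(P[:,2]<b)]
    r=cv2.minAreaRect((q[:,:2]*1000).astype(np.float32));print(np.round(r[0]),np.round(r[1]),r[2],np.median(q[:,2]),len(q))
E
```

```text
[ 0.55218695 -0.27072136  0.21909537] [-3.14075407e+00 -9.92069399e-05 -2.09200000e-01]
[ 556. -253.] [225.  55.] 78.15625 0.15060618628948189 16615
[ 510. -272.] [225. 285.] 83.51110076904297 0.110291122599807 13912
```

View pics/w1.png

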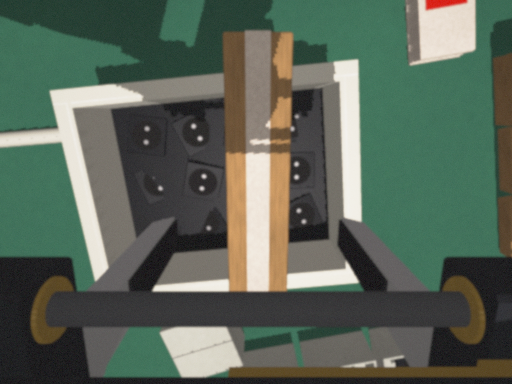

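The wrist view shows the jaws straddling the carton, which runs down the image at u≈258, and the tote is now clear. Tote centre is (0.510, -0.272), yaw -6.5°. Next: descend, grip and lift.

Request:
carry_out --commands '[-1, 0, 0, -4, 0, 0, 0, -1, 0, 0, -8, 0, 0, 0, -1, 0, 0, -10, 0, 0, 0, -1, 0, 0, -10.7, 0, 0, 0, -1, 0, 0, -10.7, 0, 0, 0, 1, 0, 0, -10.7, 0, 0, 0, 1, 0, 0, -10.7, 0, 0, 0, 1, 0, 0, -10.7, 0, 0, 0, 1, 0, 0, -10.7, 0, 0, 0, 1, 0, 0, -10.7, 0, 0, 0, 1, 0, 0, -10.7, 0, 0, 0, 1, 0, 0, -10.7, 0, 0, 0]' --force 25

```text
time_s: 3.85
ee_pos: [0.5523, -0.2701, 0.1129]
eef_rot: [-3.141, -0.001, -0.208]
force: [0.3, -0.4, 1.4]
grip_width: 0.0544
```

Request:
carry_out --commands '[1, 0, 0, 1, 0, 0, 0, 1, 0, 0, 2, 0, 0, 0, 1, 0, 0, 4, 0, 0, 0, 1, 0, 0, 6, 0, 0, 0, 1, 0, 0, 8, 0, 0, 0, 1, 0, 0, 9, 0, 0, 0, 1, 0, 0, 9, 0, 0, 0]'

```text
time_s: 4.43
ee_pos: [0.553, -0.2706, 0.2059]
eef_rot: [3.141, -0.005, -0.208]
force: [-0.7, -1.0, -3.0]
grip_width: 0.0547
```

Request:
carry_out --commands '[1, 0.4, 2, 0, 0, 0, -0.1, 1, 0.8, 4, 0, 0, 0, -0.2, 1, 1.2, 6.5, 0, 0, 0, -0.3, 1, 1.6, 9, 0, 0, 0, -0.42, 1, 2, 11.5, 0, 0, 0, -0.54, 1, 2.4, 14, 0, 0, 0, -0.66, 1, 2.8, 16.5, 0, 0, 0, -0.78, 1, 3.2, 19, 0, 0, 0, -0.9, 1, 3.6, 21.5, 0, 0, 0, -1.02, 1, 4, 23, 0, 0, 0, -1.14, 1, 4.4, 24.5, 0, 0, 0, -1.25, 1, 4.7, 25, 0, 0, 0, -1.363]'

```text
time_s: 5.43
ee_pos: [0.5999, -0.0184, 0.2047]
eef_rot: [3.139, -0.005, -1.575]
force: [-0.4, 0.2, -3.7]
grip_width: 0.0545
```

```bash
python3 - <<'E'
from h import *
print(ctrl.get_obs()['ee_pos'],ctrl.get_obs()['eef_rot'],ctrl.get_obs()['force'])
im,W=cloud('side')
P=W.reshape(-1,3);P=P[np.isfinite(P[:,0])];P=P[(P[:,0]>.4)&(P[:,0]<.8)&(P[:,1]>-.12)&(P[:,1]<.1)&(P[:,2]>.19)&(P[:,2]<.3)]
im2,_=cloud('top')
cv2.imwrite('pics/c2.png',np.hstack([im[110:310,140:400],im2[110:310,140:400]]))
E
```

```text
[ 0.59985904 -0.01843511  0.20468124] [ 3.13914608 -0.00476754 -1.57512073] [-0.35741369  0.16094815 -3.67005411]
```

View pics/c2.png

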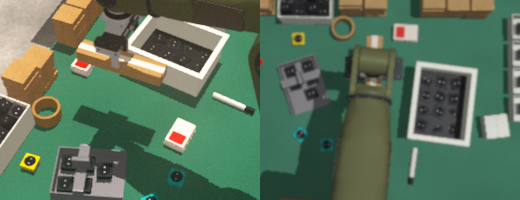

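The carton is held level over clear table at (120,60) in the left half, well clear of the leaflets and tray. Lower it, gently at the end.

Request:
carry_out --commands '[1, 0, 0, -3, 0, 0, 0, 1, 0, 0, -6, 0, 0, 0, 1, 0, 0, -9, 0, 0, 0, 1, 0, 0, -12, 0, 0, 0, 1, 0, 0, -15, 0, 0, 0, 1, 0, 0, -17, 0, 0, 0, 1, 0, 0, -18.5, 0, 0, 0, 1, 0, 0, -19.3, 0, 0, 0, 1, 0, 0, -19.7, 0, 0, 0, 1, 0, 0, -20, 0, 0, 0, 1, 0, 0, -20.1, 0, 0, 0, 1, 0, 0, -20.1, 0, 0, 0]'

```text
time_s: 6.53
ee_pos: [0.6002, -0.0197, 0.0043]
eef_rot: [3.14, -0.005, -1.572]
force: [-0.3, -0.4, -1.7]
grip_width: 0.0544
```

Request:
carry_out --commands '[1, 0, 0, -0.1, 0, 0, 0, 1, 0, 0, -0.15, 0, 0, 0, 0.2, 0, 0, -0.15, 0, 0, 0, -0.3, 0, 0, -0.1, 0, 0, 0, -0.6, 0, 0, -0.1, 0, 0, 0, -1, 0, 0, -0.1, 0, 0, 0, -1, 0, 0, -0.1, 0, 0, 0, -1, 0, 0, -0.1, 0, 0, 0, -1, 0, 0, 2, 0, 0, 0, -1, 0, 0, 6, 0, 0, 0, -1, 0, 0, 10, 0, 0, 0, -1, 0, 0, 14, 0, 0, 0]'

```text
time_s: 7.53
ee_pos: [0.5998, -0.0197, 0.146]
eef_rot: [3.14, -0.005, -1.572]
force: [0.6, -0.9, -0.5]
grip_width: 0.0939
```

Request:
carry_out --commands '[-1, 0, 10, 5, 0, 0, 0.333, -1, 0, 27.3, 5, 0, 0, 0.333, -1, 0, 27.3, 5, 0, 0, 0.333, -1, 0, 27.3, 5, 0, 0, 0.333, -1, 0, 27.3, 5, 0, 0, 0.333, -1, 0, 27.3, 5, 0, 0, 0.333, -1, 0, 27.3, 5, 0, 0, 0.333, -1, 0, 27.3, 5, 0, 0, 0.333, -1, 0, 27.3, 5, 0, 0, 0.333]'

```text
time_s: 8.28
ee_pos: [0.5995, 0.2547, 0.1958]
eef_rot: [3.139, -0.005, -1.236]
force: [0.3, -0.6, 0.3]
grip_width: 0.0936
```

```bash
python3 - <<'E'
from h import *
print(ctrl.get_obs()['ee_pos'],ctrl.get_obs()['eef_rot'],ctrl.get_obs()['qpos'])
def R(n,W,x0,x1,y0,y1,z0,z1):
    P=W.reshape(-1,3);P=P[np.isfinite(P[:,0])]
    q=P[(P[:,0]>x0)&(P[:,0]<x1)&(P[:,1]>y0)&(P[:,1]<y1)&(P[:,2]>z0)&(P[:,2]<z1)]
    if len(q)<5: return print(n,len(q))
    r=cv2.minAreaRect((q[:,:2]*1000).astype(np.float32));print(n,np.round(r[0],1),np.round(r[1]),round(r[2],1),np.round(np.median(q[:,2]),3),len(q))
for c in('wrist','side','top'):
    im,W=cloud(c);cv2.imwrite(f'pics/{c}3.png',im)
    R(c+' carton',W,.42,.78,-.1,.06,.032,.05)
    R(c+' plate',W,.5,.7,.18,.33,.1,.118)
    R(c+' walls',W,.42,.75,.1,.4,.038,.05)
E
```

```text
[0.59946767 0.25467945 0.19577306] [ 3.1394288  -0.00519377 -1.23612178] [ 0.34786397  0.52398655  1.17297075 -0.00520468  1.44686922  1.58464049]
wrist carton [629.  -20.5] [ 57. 198.] 89.8 0.04 4968
wrist plate [598.9 254.3] [49. 13.] 18.8 0.11 790
wrist walls [579.6 247.8] [200. 150.] 19.0 0.045 1890
side carton [588.6 -13.9] [240.  61.] 1.3 0.038 977
side plate [598.7 259.8] [48. 16.] 18.0 0.108 100
side walls [582.  253.1] [199. 153.] 19.4 0.043 349
top carton [572.4 -16.3] [ 86. 316.] 81.6 0.041 945
top plate 0
top walls [614.  208.2] [204. 142.] 63.0 0.045 59
```

View pics/wrist3.png

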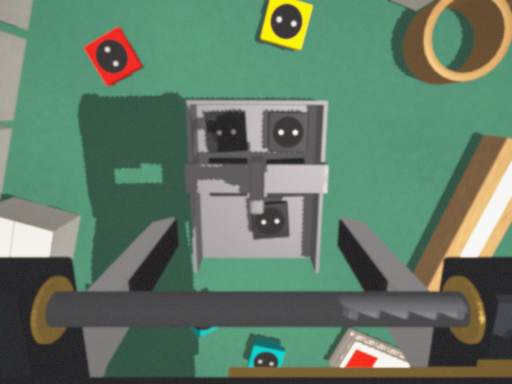

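The carton lies flat on the table. The tray is below the jaws with its grip plate at (257,185), and the plate's measured centre and angle match the tool. All five black modules are in the tray: three visible, two under the bridge. Grip it.

Request:
carry_out --commands '[-1, 0, 0, -4, 0, 0, 0, -1, 0, 0, -8, 0, 0, 0, -1, 0, 0, -11, 0, 0, 0, -1, 0, 0, -12.1, 0, 0, 0, -1, 0, 0, -12.1, 0, 0, 0, 0, 0, 0, -12.1, 0, 0, 0, 0.6, 0, 0, -12.1, 0, 0, 0, 1, 0, 0, -12.1, 0, 0, 0, 1, 0, 0, -12.1, 0, 0, 0, 1, 0, 0, -12.1, 0, 0, 0, 1, 0, 0, -12.1, 0, 0, 0, 1, 0, 0, -12.1, 0, 0, 0]' --force 60

```text
time_s: 9.43
ee_pos: [0.6, 0.2522, 0.0751]
eef_rot: [3.139, -0.005, -1.24]
force: [-0.3, 0.8, -0.2]
grip_width: 0.0509
```

Request:
carry_out --commands '[1, 0, 0, 0, 0, 0, 0, 1, 0, 0, 0, 0, 0, 0, 1, 0, 0, 0.3, 0, 0, 0, 1, 0, 0, 0.8, 0, 0, 0, 1, 0, 0, 1.5, 0, 0, 0, 1, 0, 0, 2.5, 0, 0, 0, 1, 0, 0, 3.5, 0, 0, 0, 1, 0, 0, 4.5, 0, 0, 0, 1, 0, 0, 5.5, 0, 0, 0, 1, 0, 0, 6.5, 0, 0, 0, 1, 0, 0, 7.2, 0, 0, 0, 1, 0, 0, 7.5, 0, 0, 0]'

```text
time_s: 10.43
ee_pos: [0.6004, 0.2524, 0.1517]
eef_rot: [3.141, -0.005, -1.24]
force: [-0.5, 0.6, 0.0]
grip_width: 0.0004
```

The fingers were still closing when I lifted, so they shut above the plate. Check that the tray and modules are undisturbed.

```bash
cat > m.py <<'E'
from h import *
def R(n,W,x0,x1,y0,y1,z0,z1):
    P=W.reshape(-1,3);P=P[np.isfinite(P[:,0])]
    q=P[(P[:,0]>x0)&(P[:,0]<x1)&(P[:,1]>y0)&(P[:,1]<y1)&(P[:,2]>z0)&(P[:,2]<z1)]
    if len(q)<5: return print(n,len(q))
    r=cv2.minAreaRect((q[:,:2]*1000).astype(np.float32));print(n,np.round(r[0],1),np.round(r[1]),round(r[2],1),np.round(np.median(q[:,2]),3),len(q))
E
python3 - <<'E'
from m import *
for c in('wrist','side'):
    im,W=cloud(c);cv2.imwrite(f'pics/{c}4.png',im)
    R(c+' plate',W,.5,.7,.18,.33,.1,.118)
    R(c+' walls',W,.42,.75,.1,.4,.038,.05)
E
```

```text
wrist plate [603.3 257.7] [40. 14.] 19.1 0.109 873
wrist walls [598.6 255.9] [158. 150.] 19.0 0.045 1974
side plate [599.4 259.2] [48. 17.] 20.9 0.108 97
side walls [581.6 252.3] [199. 154.] 19.2 0.043 317
```

Request:
carry_out --commands '[-1, 0, 0, 3, 0, 0, 0, -1, 0, 0, 5, 0, 0, 0, -1, 0, 0, 5, 0, 0, 0, -1, 0, 0, 5, 0, 0, 0, -1, 0, 0, 5, 0, 0, 0, -1, 0, 0, 5, 0, 0, 0, -1, 0, 0, 5, 0, 0, 0, -1, 0, 0, 5, 0, 0, 0, -1, 0, 0, 5, 0, 0, 0, -1, 0, 0, 5, 0, 0, 0, -1, 0, 0, 5, 0, 0, 0, -1, 0, 0, 5, 0, 0, 0]'

```text
time_s: 11.53
ee_pos: [0.6002, 0.2523, 0.2006]
eef_rot: [3.14, -0.005, -1.24]
force: [0.0, 0.1, -0.1]
grip_width: 0.0771
```

```bash
python3 - <<'E'
from m import *
o=ctrl.get_obs();print(o['ee_pos'],o['eef_rot'],o['grip_width'])
for c in('wrist','side'):
    im,W=cloud(c);cv2.imwrite(f'pics/{c}5.png',im)
    R(c+' plate',W,.5,.7,.18,.33,.1,.118)
    R(c+' walls',W,.42,.75,.1,.4,.038,.05)
cv2.imwrite('pics/x5.png',np.hstack([cv2.imread('pics/wrist5.png')[:300,100:400],cv2.resize(cv2.imread('pics/side5.png')[240:340,170:290],(360,300))]))
E
```

```text
[0.60017255 0.25226923 0.20062795] [ 3.14021932 -0.00526191 -1.2396639 ] 0.07710457168817002
wrist plate [598.9 256.1] [49. 13.] 18.8 0.11 770
wrist walls [579. 249.] [199. 150.] 19.0 0.045 1779
side plate [599.  259.9] [48. 15.] 19.7 0.108 103
side walls [581.9 252.3] [199. 154.] 19.5 0.043 347
```

View pics/x5.png

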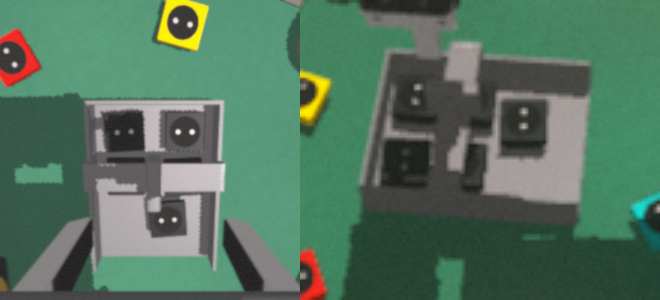

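The tray is undisturbed, flat, with all five modules aboard. Retry, this time waiting for the closure.

Request:
carry_out --commands '[0, -0.1, 0.25, 0, 0, 0, 0, 0, -0.1, 0.25, 0, 0, 0, 0, 0, -0.1, 0.25, 0, 0, 0, 0, 0, -0.1, 0.25, -2, 0, 0, 0, 0, -0.1, 0.25, -5, 0, 0, 0, 0, -0.1, 0.25, -9, 0, 0, 0, 0, -0.1, 0.25, -12, 0, 0, 0, 0, -0.1, 0.25, -12.6, 0, 0, 0, 0, -0.1, 0.25, -12.6, 0, 0, 0, 1, -0.1, 0.25, -12.6, 0, 0, 0, 1, -0.1, 0.25, -12.6, 0, 0, 0, 1, -0.1, 0.25, -12.6, 0, 0, 0]' --force 60

```text
time_s: 12.63
ee_pos: [0.6001, 0.2551, 0.077]
eef_rot: [-3.14, -0.005, -1.24]
force: [-0.1, -0.9, 1.1]
grip_width: 0.0304
```

Request:
carry_out --commands '[1, 0, 0, 0, 0, 0, 0, 1, 0, 0, 0, 0, 0, 0, 1, 0, 0, 0, 0, 0, 0, 1, 0, 0, 0, 0, 0, 0, 1, 0, 0, 0, 0, 0, 0, 1, 0, 0, 0, 0, 0, 0, 1, 0, 0, 0, 0, 0, 0, 1, 0, 0, 0, 0, 0, 0]'

```text
time_s: 13.3
ee_pos: [0.6005, 0.2558, 0.078]
eef_rot: [-3.138, -0.005, -1.239]
force: [-1.8, 3.7, 6.9]
grip_width: 0.0131
```

Request:
carry_out --commands '[1, 0, 0, 0.3, 0, 0, 0, 1, 0, 0, 0.8, 0, 0, 0, 1, 0, 0, 1.5, 0, 0, 0, 1, 0, 0, 2.5, 0, 0, 0, 1, 0, 0, 3.5, 0, 0, 0, 1, 0, 0, 5, -0.01, 0.03, 0, 1, 0, 0, 7, -0.02, 0.06, 0, 1, 0, 0, 9, -0.03, 0.09, 0, 1, 0, 0, 11, -0.039, 0.113, 0, 1, 0, 0, 13, -0.039, 0.113, 0, 1, 0, 0, 14, -0.039, 0.113, 0, 1, 0, 0, 14.5, -0.039, 0.113, 0]'

```text
time_s: 14.3
ee_pos: [0.6009, 0.256, 0.2252]
eef_rot: [3.029, -0.005, -1.239]
force: [-0.5, 0.1, -5.4]
grip_width: 0.013
```

```bash
python3 - <<'E'
from m import *
o=ctrl.get_obs();print(o['ee_pos'],o['eef_rot'],o['grip_width'],o['force'],o['qpos'])
im,W=cloud('side');cv2.imwrite('pics/s6.png',cv2.resize(im[150:350,120:400],(700,500)))
E
```

```text
[0.60090466 0.25596582 0.2252022 ] [ 3.02899437 -0.00460885 -1.23884862] 0.013048448609297656 [-0.51932368  0.08540269 -5.39748099] [ 0.347889    0.59888034  0.99768018 -0.00279853  1.65768962  1.58691171]
```

View pics/s6.png

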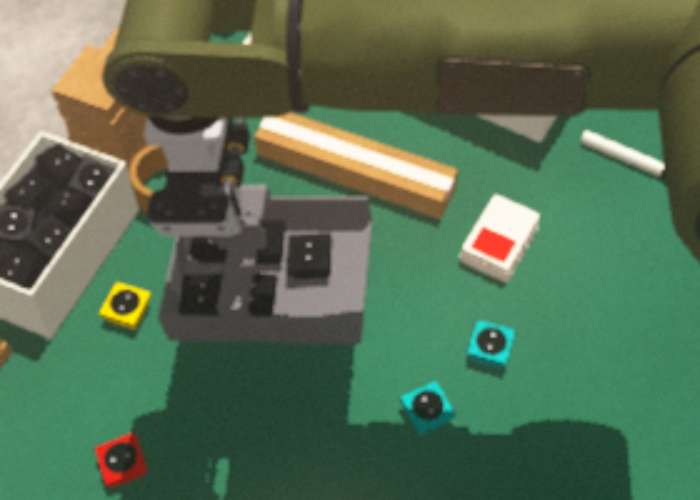

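The tray is up and all five modules are aboard, visible at (210,245), (200,295), (308,258), (268,245) and (262,295). Carry it smoothly over the tote in two halves.

Request:
carry_out --commands '[1, -0.17, -0.8, 0.05, 0, 0, -0.007, 1, -0.5, -2.4, 0.16, 0, 0, -0.02, 1, -0.94, -4.5, 0.3, 0, 0, -0.038, 1, -1.4, -6.9, 0.47, 0, 0, -0.058, 1, -2, -9.5, 0.65, 0, 0, -0.08, 1, -2.6, -12.4, 0.85, 0, 0, -0.104, 1, -3.2, -15.3, 1.04, 0, 0, -0.129, 1, -3.8, -18.2, 1.24, 0, 0, -0.153, 1, -4.35, -20.9, 1.42, 0, 0, -0.175, 1, -4.85, -23.2, 1.58, 0, 0, -0.195, 1, -5.2, -25.1, 1.7, 0, 0, -0.211, 1, -5.5, -26.4, 1.8, 0, 0, -0.222]'

```text
time_s: 15.35
ee_pos: [0.5447, -0.0102, 0.2422]
eef_rot: [3.027, -0.005, -1.464]
force: [-0.1, -0.3, -5.5]
grip_width: 0.013
```

Request:
carry_out --commands '[1, -0.17, -0.8, 0.05, 0, 0, -0.007, 1, -0.5, -2.4, 0.16, 0, 0, -0.02, 1, -0.94, -4.5, 0.3, 0, 0, -0.038, 1, -1.4, -6.9, 0.47, 0, 0, -0.058, 1, -2, -9.5, 0.65, 0, 0, -0.08, 1, -2.6, -12.4, 0.85, 0, 0, -0.104, 1, -3.2, -15.3, 1.04, 0, 0, -0.129, 1, -3.8, -18.2, 1.24, 0, 0, -0.153, 1, -4.35, -20.9, 1.42, 0, 0, -0.175, 1, -4.85, -23.2, 1.58, 0, 0, -0.195, 1, -5.2, -25.1, 1.7, 0, 0, -0.211, 1, -5.5, -26.4, 1.8, 0, 0, -0.222]'

```text
time_s: 16.35
ee_pos: [0.4891, -0.2756, 0.2596]
eef_rot: [3.026, -0.005, -1.687]
force: [0.7, 0.9, -5.8]
grip_width: 0.013
```

```bash
python3 - <<'E'
from m import *
o=ctrl.get_obs();print(o['ee_pos'],o['eef_rot'],o['grip_width'],o['force'],o['qpos'])
im,W=cloud('side');cv2.imwrite('pics/s7.png',cv2.resize(im[50:250,200:450],(625,500)))
E
```

```text
[ 0.48908466 -0.27562709  0.25964062] [ 3.02643669 -0.00453203 -1.68713747] 0.013007750879894605 [ 0.72234154  0.86517027 -5.83958407] [-0.55075899  0.35323286  1.27314402 -0.05252605  1.61780637  1.13686515]
```

View pics/s7.png

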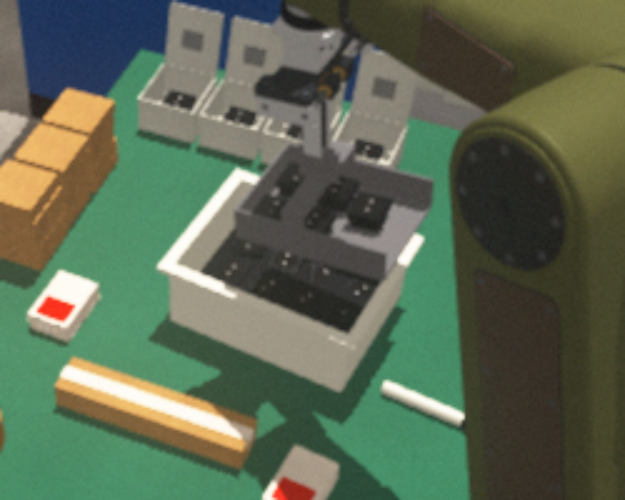

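The tray is aligned over the tote mouth, with modules still aboard. Move a little deeper (+x), then tip the lip down in stages.

Request:
carry_out --commands '[1, 0.4, 0, 0, 0, 0, 0, 1, 1.2, 0, 0, -0.003, -0.03, 0, 1, 2.2, 0, 0, -0.007, -0.06, 0, 1, 3.2, 0, 0, -0.011, -0.1, 0, 1, 4.1, -0.05, 0, -0.016, -0.14, 0, 1, 4.7, -0.05, 0, -0.022, -0.19, 0, 1, 5.1, -0.05, 0, -0.028, -0.25, 0, 1, 5.3, -0.05, 0, -0.035, -0.31, 0, 1, 5.4, -0.05, 0, -0.042, -0.37, 0, 1, 5.4, -0.05, 0.1, -0.049, -0.43, 0, 1, 5.4, -0.05, 0.1, -0.056, -0.49, 0, 1, 5.4, -0.05, 0.1, -0.062, -0.545, 0]'

```text
time_s: 17.4
ee_pos: [0.5429, -0.2762, 0.2605]
eef_rot: [-2.706, -0.002, -1.689]
force: [0.2, -0.6, -5.7]
grip_width: 0.013
```

Request:
carry_out --commands '[1, 0, 0, 0, -0.005, -0.04, 0, 1, 0.1, 0, 0.1, -0.01, -0.08, 0, 1, 0.1, 0, 0.1, -0.014, -0.13, 0, 1, 0.2, 0, 0.2, -0.02, -0.18, 0, 1, 0.3, 0, 0.2, -0.027, -0.24, 0, 1, 0.4, 0, 0.3, -0.034, -0.3, 0, 1, 0.5, 0, 0.4, -0.041, -0.36, 0, 1, 0.5, 0, 0.4, -0.047, -0.415, 0, 1, 0.6, -0.1, 0.5, -0.051, -0.45, 0, 1, 0.6, -0.1, 0.5, -0.051, -0.45, 0, 1, 0.6, -0.1, 0.5, -0.051, -0.45, 0, 1, 0.6, -0.1, 0.5, -0.051, -0.45, 0]'

```text
time_s: 18.4
ee_pos: [0.5493, -0.2767, 0.266]
eef_rot: [-2.254, 0.001, -1.688]
force: [-0.9, -0.9, -3.8]
grip_width: 0.0132
```

```bash
python3 - <<'E'
from m import *
o=ctrl.get_obs();print(o['ee_pos'],o['eef_rot'],o['grip_width'],o['force'],o['qpos'])
im,W=cloud('side');cv2.imwrite('pics/s8.png',cv2.resize(im[50:250,200:450],(625,500)))
E
```

```text
[ 0.54932652 -0.27668912  0.26598907] [-2.25396903e+00  8.35830170e-04 -1.68828913e+00] 0.013193934953124488 [-0.88694241 -0.8511504  -3.75881212] [-7.50919418e-01 -1.00659372e-03  1.92376225e+00  8.83483509e-01
  6.36602278e-01  3.62124218e-01]
```

View pics/s8.png

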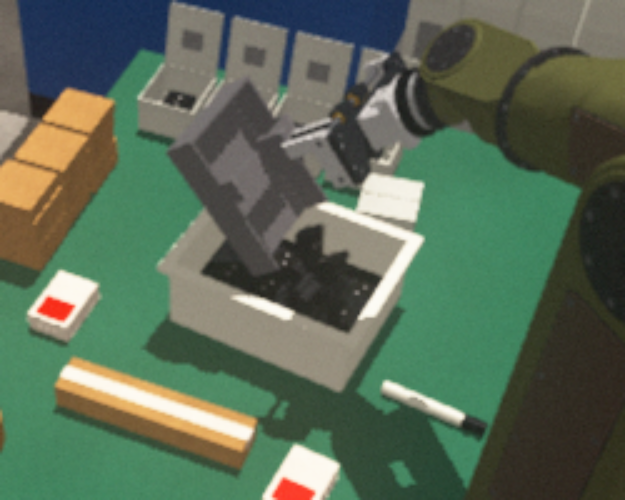

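The modules have slid into the tote, but the load is 3.8 N against 2.5 N for an empty tray, so one may still be resting on it. Tip a bit further and rise slightly.

Request:
carry_out --commands '[1, 0, 0, 0.4, -0.006, -0.05, 0, 1, 0, 0, 0.8, -0.011, -0.1, 0, 1, 0.1, 0, 1.2, -0.017, -0.15, 0, 1, 0.1, 0, 1.6, -0.023, -0.2, 0, 1, 0.1, 0, 2, -0.023, -0.2, 0, 1, 0.1, 0, 2, -0.023, -0.2, 0, 1, 0.1, 0, 2, -0.023, -0.2, 0, 1, 0.1, 0, 2, -0.023, -0.2, 0, 1, 0.1, 0, 2, -0.023, -0.2, 0]'

```text
time_s: 19.2
ee_pos: [0.5506, -0.2767, 0.2863]
eef_rot: [-2.053, 0.001, -1.688]
force: [-1.3, 0.2, -2.9]
grip_width: 0.0129
```

```bash
python3 - <<'E'
from m import *
o=ctrl.get_obs();print(o['ee_pos'],o['eef_rot'],o['grip_width'],o['force'],o['qpos'])
im,W=cloud('side');im2,_=cloud('top');im3,_=cloud('wrist');
print(ctrl.get_obs()['force'])
f=lambda a:cv2.resize(a,(360,360))
cv2.imwrite('pics/s9.png',np.hstack([f(im[70:190,250:370]),f(im2[150:270,260:380])]))
cv2.imwrite('pics/w9.png',im3)
E
```

```text
[ 0.55058352 -0.27670459  0.28629242] [-2.05290222e+00  8.86895163e-04 -1.68764337e+00] 0.012888710966240731 [-1.31587247  0.15957802 -2.93003079] [-0.79992157 -0.02816942  2.02396976  1.32707163  0.61455975 -0.06464503]
[-0.4517164   0.15752289 -2.85683244]
```

View pics/s9.png

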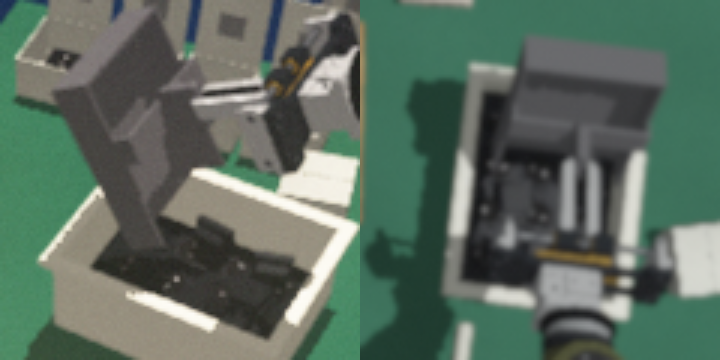

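The tray is empty: load 2.9 N ≈ tray weight, nothing on its floor in either view, and the modules lie within the tote. Untilt, then carry it back.

Request:
carry_out --commands '[1, 0, 0, 0.3, 0.008, 0.07, 0, 1, -0.2, 0, 0.5, 0.018, 0.16, 0, 1, -0.3, 0, 0.7, 0.028, 0.25, 0, 1, -0.5, 0, 1, 0.039, 0.345, 0, 1, -0.6, 0, 1, 0.05, 0.44, 0, 1, -0.8, 0.1, 1, 0.061, 0.535, 0, 1, -1, 0.1, 1, 0.072, 0.63, 0, 1, -1.2, 0.1, 1, 0.082, 0.725, 0, 1, -1.3, 0.1, 1, 0.093, 0.82, 0, 1, -1.5, 0.2, 1, 0.104, 0.915, 0, 1, -1.6, 0.2, 1, 0.115, 1.01, 0, 1, -1.7, 0.2, 1, 0.123, 1.082, 0]'

```text
time_s: 20.35
ee_pos: [0.5337, -0.2747, 0.2963]
eef_rot: [3.137, -0.004, -1.688]
force: [-0.5, -0.1, -3.5]
grip_width: 0.013
```

Request:
carry_out --commands '[1, 0.3, 2, 0, 0, 0, 0.02, 1, 0.6, 5, 0, 0, 0, 0.05, 1, 1, 8, 0, 0, 0, 0.08, 1, 1.3, 11, 0, 0, 0, 0.1, 1, 1.6, 14, 0, 0, 0, 0.13, 1, 2, 17, 0, 0, 0, 0.15, 1, 2.3, 20, 0, 0, 0, 0.17, 1, 2.6, 23, 0, 0, 0, 0.2, 1, 2.9, 25, 0, 0, 0, 0.21, 1, 3.1, 26, 0, 0, 0, 0.22, 1, 3.1, 26.5, 0, 0, 0, 0.222, 1, 3.1, 26.5, 0, 0, 0, 0.222]'

```text
time_s: 21.35
ee_pos: [0.5648, -0.0095, 0.2963]
eef_rot: [3.137, -0.004, -1.465]
force: [0.3, -0.1, -3.1]
grip_width: 0.0135
```

Request:
carry_out --commands '[1, 0.3, 2, 0, 0, 0, 0.02, 1, 0.6, 5, 0, 0, 0, 0.05, 1, 1, 8, 0, 0, 0, 0.08, 1, 1.4, 11, -1, 0, 0, 0.1, 1, 1.8, 14, -2, 0, 0, 0.13, 1, 2.2, 17, -3, 0, 0, 0.15, 1, 2.6, 20, -5, 0, 0, 0.17, 1, 3, 23, -7, 0, 0, 0.2, 1, 3.3, 25, -9, 0, 0, 0.21, 1, 3.4, 26, -11, 0, 0, 0.22, 1, 3.5, 26.5, -12, 0, 0, 0.226, 1, 3.5, 26.5, -12.5, 0, 0, 0.226]'

```text
time_s: 22.35
ee_pos: [0.5997, 0.2548, 0.1693]
eef_rot: [3.134, -0.004, -1.24]
force: [-0.1, 0.0, -2.6]
grip_width: 0.0129
```

```bash
python3 - <<'E'
from m import *
o=ctrl.get_obs();print(o['ee_pos'],o['eef_rot'],o['force'])
im,W=cloud('side');im2,V=cloud('top')
cv2.imwrite('pics/s10.png',cv2.resize(im[90:370,130:400],(579,600)))
P=W.reshape(-1,3);P=P[np.isfinite(P[:,0])]
q=P[(P[:,0]>.45)&(P[:,0]<.72)&(P[:,1]>.12)&(P[:,1]<.4)&(P[:,2]>.08)&(P[:,2]<.18)]
# wall-top plane from side view: height at low/high x ends
q=q[(q[:,2]<.15)]
for a,b in((.46,.53),(.53,.6),(.6,.7)):
    s=q[(q[:,0]>a)&(q[:,0]<b)];print(a,np.round(np.percentile(s[:,2],[2,50,95]),3),len(s))
E
```

```text
[0.5997372  0.25484975 0.16934212] [ 3.13409923 -0.00391909 -1.23966383] [-0.14242337  0.04163487 -2.57697707]
0.46 [0.091 0.096 0.135] 972
0.53 [0.09  0.096 0.135] 1438
0.6 [0.09  0.096 0.135] 902
```

View pics/s10.png

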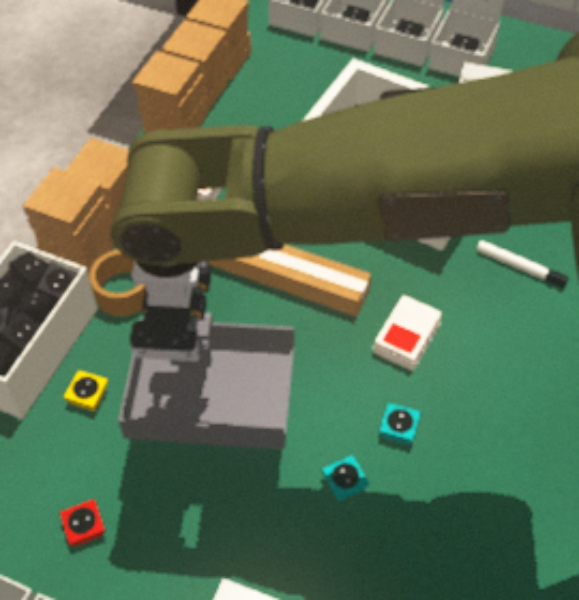

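The tray is empty and level (its floor reads 0.096 from end to end), above its old spot, with nothing around disturbed. Lower it gently.

Request:
carry_out --commands '[1, 0, 0, -2, 0, 0, 0, 1, 0, 0, -4, 0, 0, 0, 1, 0, 0, -6, 0, 0, 0, 1, 0, 0, -7.5, 0, 0, 0, 1, 0, 0, -8.3, 0, 0, 0, 1, 0, 0, -8.7, 0, 0, 0, 1, 0, 0, -8.9, 0, 0, 0, 1, 0, 0, -9, 0, 0, 0, 1, 0, 0, -9.1, 0, 0, 0, 1, 0, 0, -9.1, 0, 0, 0]'

```text
time_s: 23.28
ee_pos: [0.6004, 0.2542, 0.0808]
eef_rot: [3.137, -0.004, -1.241]
force: [0.8, -0.1, -4.1]
grip_width: 0.0129
```

Request:
carry_out --commands '[1, 0, 0, -0.1, 0, 0, 0, 1, 0, 0, -0.2, 0, 0, 0, 1, 0, 0, -0.25, 0, 0, 0, 1, 0, 0, -0.25, 0, 0, 0, 1, 0, 0, -0.3, 0, 0, 0, 1, 0, 0, -0.3, 0, 0, 0]'

```text
time_s: 23.78
ee_pos: [0.6004, 0.2542, 0.078]
eef_rot: [3.137, -0.004, -1.241]
force: [-1.1, 0.1, -0.7]
grip_width: 0.0133
```

Contact: the load has gone from the wrist. Release, wait for the jaws, then rise.

Request:
carry_out --commands '[1, 0, 0, -0.05, 0, 0, 0, 0.4, 0, 0, -0.05, 0, 0, 0, 0, 0, 0, 0, 0, 0, 0, 0, 0, 0, 0, 0, 0, 0, 0, 0, 0, 0, 0, 0, 0, 0, 0, 0, 0, 0, 0, 0, 0, 0, 0, 0, 0, 0, 0, 0, 0, 0, 0, 0, 0, 0, 0, 0, 0, 0, 0, 0, 0, 0, 0, 0, 0, 0, 0, 0, 0, 0, 0, 0, 0, 0, 0, 0, 0, 0, 0, 0, 0, 0]'

```text
time_s: 24.78
ee_pos: [0.6004, 0.2543, 0.078]
eef_rot: [3.137, -0.004, -1.241]
force: [-1.3, 0.2, 0.6]
grip_width: 0.047
```

Request:
carry_out --commands '[0, 0, 0, 1, 0, 0, 0, 0, 0, 0, 4, 0, 0, 0, 0, 0, 0, 8, 0, 0, 0, 0, 0, 0, 12, 0, 0, 0, 0, 0, 0, 16, 0, 0, 0, 0, -10, 0, 18, 0, 0, 0, 0, -20, 0, 18, 0, 0, 0, 0, -20, 0, 18, 0, 0, 0, 0, -20, 0, 18, 0, 0, 0, 0, -20, 0, 18, 0, 0, 0, 0, -20, 0, 18, 0, 0, 0, 0, -20, 0, 18, 0, 0, 0]'

```text
time_s: 25.78
ee_pos: [0.3998, 0.2545, 0.2597]
eef_rot: [3.14, -0.003, -1.24]
force: [-0.2, 0.3, 0.0]
grip_width: 0.0475
```

```bash
python3 - <<'E'
from m import *
o=ctrl.get_obs();print(o['time_s'],o['ee_pos'],o['grip_width'],o['force'],o['joint_vel'])
im,W=cloud('side');im2,V=cloud('top')
for n,X in(('side',W),('top',V)):
    R(n+' carton',X,.42,.76,-.1,.06,.034,.05);R(n+' walls',X,.47,.75,.1,.4,.038,.05);R(n+' tray floor',X,.49,.7,.14,.36,.001,.012)
    R(n+' leaf1',X,.72,.86,-.22,-.08,.022,.04);R(n+' leaf2',X,.32,.455,-.05,.08,.022,.04);R(n+' tape',X,.74,.88,.03,.17,.04,.055)
    P=X.reshape(-1,3);P=P[np.isfinite(P[:,0])];
    # anything over rim height in tote
    q=P[(abs(P[:,0]-.51)<.11)&(abs(P[:,1]+.272)<.08)];print(n,'tote contents z pct',np.round(np.percentile(q[:,2],[5,50,95,99.5]),3))
f=lambda a:cv2.resize(a,(400,400))
cv2.imwrite('pics/s11.png',np.hstack([f(im[110:340,160:390]),f(im2[100:290,160:370])]))
E
```

```text
25.7833 [0.39976858 0.25450707 0.25973355] 0.04745362398181327 [-0.17314657  0.30819767  0.03816994] [-0.02614196  0.0618114  -0.04010743 -0.00218674 -0.00506688 -0.00933723]
side carton [637.4 -14.6] [ 59. 188.] 88.5 0.039 750
side walls [581.3 250.6] [201. 154.] 19.2 0.043 349
side tray floor [594.9 250.5] [210. 219.] 0.0 0.004 1892
side leaf1 [ 810.2 -153.7] [124. 101.] 88.6 0.028 384
side leaf2 [390.5  18.2] [100.  62.] 85.3 0.028 522
side tape [824.  110.7] [109. 125.] 66.5 0.047 290
side tote contents z pct [0.027 0.049 0.056 0.077]
top carton [571.7 -15.9] [ 89. 317.] 80.9 0.041 904
top walls [582.8 246.8] [199. 151.] 18.6 0.045 150
top tray floor [595.1 250.1] [220. 210.] 89.8 0.005 1558
top leaf1 [ 811.2 -153.9] [111. 102.] 86.7 0.031 369
top leaf2 [390.7  13.1] [93. 62.] 84.2 0.031 388
top tape [817.  112.2] [115. 109.] 78.4 0.048 168
top tote contents z pct [0.026 0.034 0.066 0.078]
```

View pics/s11.png

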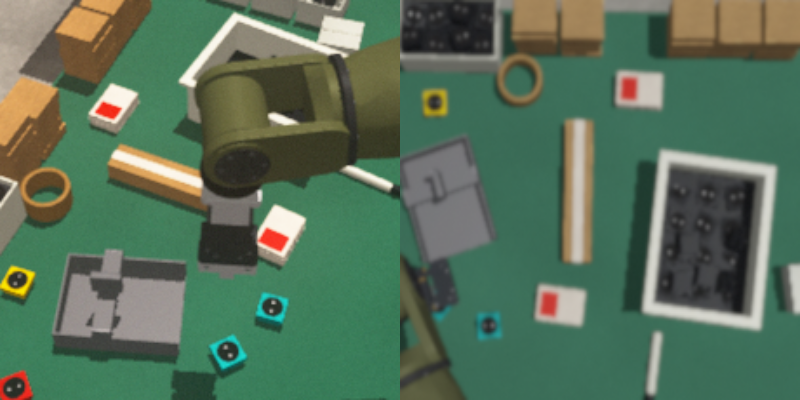

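The carton is flat on the table, the tray is empty and upright at its old spot, and the tote contents stay below the rim. The bystanders are in place and there are no stray black modules. Hand in.

```bash
python3 -c "
from station import ticket
print(ticket.hand_in())"
```

```text
the job is handed in; nothing more can be done
None
```

The job is done and handed in at about 26 s of robot time. I took the carton off the tote and laid it flat on the table at about (0.60, -0.02). I then lifted the loaded tray by its grip plate, tipped all five modules into the tote, and set the empty tray back upright at its old spot.

**Last checks:**
- **Tray:** the walls measure level within 2 mm of where they started, and the floor is empty in both views. The wrist load fell from about 5.6 N loaded to about 2.6 N after tipping, which matches the empty tray's weight.
- **Tote:** the contents reach at most about 78 mm, below the 110 mm rim. No black module lies on the table. I did not count the five modules one by one among the bed already in the tote.
- **Carton:** it lies flat, with its top at about 40 mm.
- **Bystanders:** the leaflets, tape roll and coloured look-alikes look unmoved in the pictures. My re-measurement of one leaflet stack and the tape roll was off, because the box also caught neighbouring things. The second leaflet stack agreed. I did not re-measure the white boxes.

**One miss along the way:** on my first try at the tray I lifted before the fingers had finished closing, and they shut above the plate. I checked that the tray and its load had not moved, then gripped again properly.

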